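Bring a spacer sleeve to the gauge on a detent slide

TASK

Slip the medium spacer sleeve (50 mm outside, the one whose bore fits the arbor) over the upright arbor of the gauging slide until it sits fully down on the carriage, and let go of it. Then grip the carriage's black handle tab and slide the carriage gently towards the dial gauge until you feel the spring ball of the index block drop into the carriage's notch, without running past it, and finish still gripping the tab with the carriage standing at the notch so that the gauge can be read. Leave everything else on the bench where it is.

Things in the scene. Friction and masses are not known exactly. Their poses are not given: they have to be found in the camera images.
- sleeve: the medium spacer sleeve: a plain steel ring standing upright, 50 mm outside diameter, 27 mm bore, 40 mm tall, about 0.3 kg; origin at the centre of its underside, z up its axis. One of three rings standing in a group on the right of the bench; which stands where varies
- thin_sleeve: bystander: the slimmer steel sleeve, 36 mm outside, 18 mm bore (too small for the arbor), 40 mm tall; origin at the centre of its underside
- race: bystander: the wide flat steel ring, 66 mm outside, 44 mm bore, 16 mm tall; origin at the centre of its underside
- base: the gauging slide's fixed base: dark steel plate 12 mm thick, 340 mm long (its y, +-170 mm) and from -45 to +125 mm in its x, with two rails along y; origin on the bench on the rails' centre line, half way along. The carriage travels only along the base's +y axis; its x axis points to the side of the index block
- carriage: the sliding carriage with its deck, arbor, detent bar and handle tab, about 0.8 kg; origin on the arbor axis at the deck's underside, 30 mm above the bench, axes as the base. It slides along the base's y only, its origin from -40 to +120 mm of the base's origin (end stops), with about 1.5 N of friction; it starts within 30 mm of the low stop and the notch position is at +50 to +100 mm
- arbor_foot (a point): centre of the arbor's foot on the carriage's deck, 45 mm above the bench. The aluminium deck (160 by 78 mm) carries the arbor, an upright steel pin of 24 mm diameter, 50 mm high above the deck, its top 7 mm tapered to 16 mm. The sleeve is fully down when its underside rests on the deck here. Axes as the base
- handle (a point): point to grip on the black plastic handle tab standing on the carriage's deck, 90 mm behind the arbor (base -y side): a block 16 mm thick in base x, 30 mm long in base y, 45 mm high; this point is on its vertical axis, 25 mm above the deck (70 mm above the bench). The point's axes are those of the base
- notch (a point): V notch in the carriage's steel side bar, level in y with the arbor, 45 mm to its +x, 37.5 mm above the bench. Ahead of it (+y) a gentle 40 mm lead-in pushes the ball in with 1 to 3 N of drag; over the last 4 mm the ball drops in and pulls forward with some 5 N; past the notch a taller wall pushes back with about 5 N at 1 mm and 10 N at 2 mm, and gives way at 3 to 4 mm. Axes as the base
- index: fixed index block with the spring ball (on its -x side) and a dial gauge (dial 54 mm across, top 77 mm above the bench, feeler pointing across the carriage to -x), clamped on the base's +x side at a place along it that varies; axes as the base. Origin 12 mm above the bench, 70 mm to +x of the rails' centre line, level in y with the ball. The carriage is at the notch when notch has this y
- socket_a: bystander: small steel wrench socket standing upright, 30 mm across, 38 mm tall; origin under its centre
- socket_b: bystander: larger steel wrench socket standing upright, 36 mm across, 50 mm tall; origin under its centre
- wrench: bystander: steel wrench lying on the bench at the far right; origin under its middle
- screwdriver: bystander: screwdriver lying on the bench at the near left; origin under its middle
- jar: bystander: closed glass jar, 64 mm across, 85 mm tall, left of the slide; origin under its centre
- can: bystander: closed can, 70 mm across, 95 mm tall, left of the slide; origin under its centre
Not all that is in view belongs to the job. Leave any turquoise or yellow look-alike of the sleeve alone.

How it is judged:
By the outcome, as a careful person would: the job done as asked, in the order asked, and still so for the second after the job is handed in, while the arm keeps its last pose, push and grip.
It also fails if it takes over 64 s, if anything falls off the work surface, if the arm or the gripper's body presses on something with over 40 N, if the wrist force passes 120 N, or if a joint passes its speed limit or range.

ROBOT

A 7-joint arm with a two-finger parallel gripper is mounted at the origin on the work surface. World frame = base frame: x ahead of the robot, y to its left, z up, the work surface at z = 0. Lengths are in m, angles in rad, forces in N, time in s.
With the tool pointing down it reaches from about 0.425 to 0.925 m from the base axis. Payload 6.8 kg.
Tool frame: the origin (TCP) lies on the centre line of the jaws, within the pads' length; the fingertips stand 14 mm ahead of it and the grasp point (between the pads) lies 5 mm behind it; z points along the fingers, y is the line along which they close (so a half turn about z gives the same grasp; the last joint's range is limited). The gripper opens to 85 mm and grips with 20 to 120 N. Pads are 22 mm wide; open, the fingers measure 114 mm over their backs; the gripper's body (76 mm by 85 mm) begins 54 mm behind the grasp point. The pads swing forward as they close: fully open they stand 13 mm farther back than shut.
Start: joints at [1.241, 0.477, 0.022, 1.555, -0.011, 1.109, -0.083], TCP at [0.148, -0.658, 0.216] pointing down, gripper open.
Joint ranges: [-2.96, 2.96], [-0.34, 2.1], [-1.41, 1.46], [0.24, 2.44], [-1.37, 4.51], [0.17, 1.92], [-2.96, 2.96]. Speed limits (rad/s): [2.39, 2.39, 3.14, 3.14, 3.14, 3.14, 3.14].

INTERFACE

Orientations are given as a unit quaternion [w, x, y, z].
In Python, from station import bot gives the robot as it stands. The module is installed in compiled form; this text tells all that it offers.
- The arm moves only by the tool drive_tool, never from a script. Its argument "commands" is a list of rows, each an object with "hand": the opening, from 0 (shut) to 1 (fully open); "translation": the shift along the world's x, y, z in mm, a list of three; "angular": the turn, a rotation vector about the world's x, y, z in rad, a list of three. In form: [{"hand": hand, "translation": [tx, ty, tz], "angular": [ax, ay, az]}, ...]. A call has 1 to 12 rows; each row is the pose to reach, as a shift and turn from the pose commanded when the call began; what a row does not reach only later rows make up. A row lasts 1/8 s, in which the tool goes at most 62.5 mm and 10.7 degrees, less where a joint would pass 70% of its speed; a pose out of reach is approached as far as the arm can. A call with a gripper value outside its range is refused whole. The fingers move at their own pace and stop on an object; "force" is the grip in N (left out, the last holds). Time passes only in rows, so rows that repeat a pose let the fingers close. It gives the time, the measured TCP pose, the force, the opening and the grip force at its end, in the units of the state.
- bot.get_obs(): the state, without advancing time (a new reading comes with each control period).
- bot.read_camera(name): name is "scene" or "top" or "wrist"; returns the picture (480x640x3 uint8, red, green, blue); there is no depth.
- bot.camera_model(name): a dict with "fx", "fy", "cx", "cy" (pixels), "view" (4x4, takes a point from world to camera coordinates). Camera axes: x right, y up, looking along -z (the intrinsics and any distortion apply to the point x, -y, -z); pixel columns grow to the right and rows downward; lengths in m; the calibration is good to about 2 mm. The wrist camera is an equidistant fisheye: a pixel r from the principal point sees the ray r / f radians off the axis. A picture is of the moment at which its call begins: read the wrist's pose just before it. camera_model takes no time and is no camera call; for the wrist camera it gives the pose at the moment of the call.
- bot.hand_in(): hands the job in; it is judged then, once.
Trained networks look in the newest picture that a camera, given by its name, has taken for a name from the list of things; names that differ only in an ending like _2 or _b are one class to them, and where a whole thing is asked for, a point or a joint stands for the part that bears it (a point fixed in the world has none). Each returns a list of dicts, best first, with "score" (0 to 1); they miss things now and then, are a little off and sometimes report something else, mostly with a low value. They report only what shows in the picture. A call takes as long as a camera call. They do not tell look-alikes from the thing itself.
- bot.find_in(camera, query): "position" ([column, row] in pixels, amid what is visible of it).
- bot.outline_of(camera, query): "pixels" (480x640 bool, what is visible of it) and "position" ([column, row] in pixels, amid what is visible of it).
The state is a dict: "t": time; "q": joint angles; "joint_vel": joint speeds; "joint_torque": joint torques, N m; "eef_pos": TCP position; "tool_rot": TCP orientation; "contact_force": force on the tool from outside, world axes, zero at the start; "torque": the same for the moment, N m; "gripper_width": opening from 0.0 (shut) to 1.0 (fully open); "grasp_force": force on a finger pad.
Only numpy, scipy, OpenCV 4.12 (cv2) and the standard library are available. Lean on these libraries where they do the work, as an engineer would, in place of code of your own. Each camera call takes 0.05 s, during which the arm holds its last target. There are 200 camera calls.

## Working session

There is one attempt and no reset: what is moved stays moved. The work goes in short steps, Python scripts to look and compute and a tool call to move; the robot and the scene stay as the last step left them, time stands still between calls to the robot, and variables do not carry over. Pictures are saved under pics/ and viewed, at most 10 in all, crops included, and the job is handed in when it is done.

Besides the shell and the picture viewer there is one more tool, called after "Request:" as name(argument=value, ...), one argument or row to a line, values as JSON. drive_tool: Moves the arm, as the interface text tells. Its arguments: {"type":"object","properties":{"commands":{"type":"array","items":{"type":"object","properties":{"hand":{"type":"number"},"translation":{"type":"array","items":{"type":"number"}},"angular":{"type":"array","items":{"type":"number"}}}}},"force":{"type":"number"}},"required":["commands"]}

```bash
mkdir -p pics; cat > h.py <<'E'
from station import bot
import numpy as np, cv2
def snap(c,fn=None):
    im=bot.read_camera(c)
    if fn: cv2.imwrite('pics/'+fn,im[:,:,::-1])
    return im
def ray(c,px,m=None):
    m=m or bot.camera_model(c)
    V=np.array(m['view']);R=V[:3,:3];o=-R.T@V[:3,3]
    u=(px[0]-m['cx'])/m['fx'];v=(px[1]-m['cy'])/m['fy']
    if c=='wrist':
        r=np.hypot(u,v);s=np.sin(r)/r if r>1e-9 else 1
        d=np.array([u*s,-v*s,-np.cos(r)])
    else: d=np.array([u,-v,-1])
    return o,R.T@d
def at(c,px,z,m=None):
    o,d=ray(c,px,m);return o+d*(z-o[2])/d[2]
def proj(c,p,m=None):
    m=m or bot.camera_model(c)
    V=np.array(m['view']);q=V[:3,:3]@np.asarray(p)+V[:3,3]
    x,y,z=q[0],-q[1],-q[2]
    if c=='wrist':
        th=np.arctan2(np.hypot(x,y),z);s=th/max(np.hypot(x,y),1e-9)
        return np.array([m['cx']+m['fx']*x*s,m['cy']+m['fy']*y*s])
    return np.array([m['cx']+m['fx']*x/z,m['cy']+m['fy']*y/z])
E
python3 - <<'E'
from h import *
np.set_printoptions(precision=4,suppress=True)
o=bot.get_obs();print(o['eef_pos'],o['tool_rot'],o['contact_force'],o['gripper_width'])
snap('top','top.png');snap('scene','scene.png')
for c in('top','scene'):
    m=bot.camera_model(c);V=np.array(m['view']);print(c,{k:v for k,v in m.items() if k!='view'},-V[:3,:3].T@V[:3,3])
for n,z in(('sleeve',.04),('thin_sleeve',.04),('race',.016),('handle',.09),('arbor_foot',.045),('index',.05),('base',.012),('carriage',.045),('notch',.0375)):
    for d in bot.find_in('top',n)[:4]: print(n,d['score'],d['position'],at('top',d['position'],z))
E
```

```text
[ 0.1483 -0.6579  0.215 ] [-0.0009  0.9939  0.1107 -0.0002] [-0.6316  0.4521  0.3176] 1.0015119965716617
top {'fx': 586.3189386174972, 'fy': 586.3189386174972, 'cx': 310.3849508911716, 'cy': 239.68945442372586} [0.2927 0.0317 1.2915]
scene {'fx': 460.5258996885045, 'fy': 460.5258996885045, 'cx': 315.54564605403226, 'cy': 235.22780730366384} [ 1.1678 -0.4146  0.5847]
sleeve 0.93 [422.3, 242.4] [ 0.5285 -0.2314  0.04  ]
sleeve 0.89 [406.9, 283.9] [ 0.4381 -0.1937  0.04  ]
sleeve 0.71 [309.6, 229.6] [0.5594 0.0138 0.04  ]
sleeve 0.7 [393.0, 204.5] [ 0.6142 -0.1708  0.04  ]
thin_sleeve 0.61 [441.6, 292.5] [ 0.4188 -0.2674  0.04  ]
race 0.92 [487.4, 249.0] [ 0.5166 -0.3805  0.016 ]
handle 0.77 [310.9, 233.7] [0.5399 0.0119 0.09  ]
arbor_foot 0.27 [311.8, 235.1] [0.5461 0.0093 0.045 ]
index 0.68 [250.0, 191.9] [0.6429 0.1434 0.05  ]
index 0.51 [475.2, 261.1] [ 0.4845 -0.3413  0.05  ]
base 0.98 [286.0, 220.8] [0.586 0.066 0.012]
notch 0.84 [310.3, 232.3] [0.5539 0.0123 0.0375]
```

View pics/top.png

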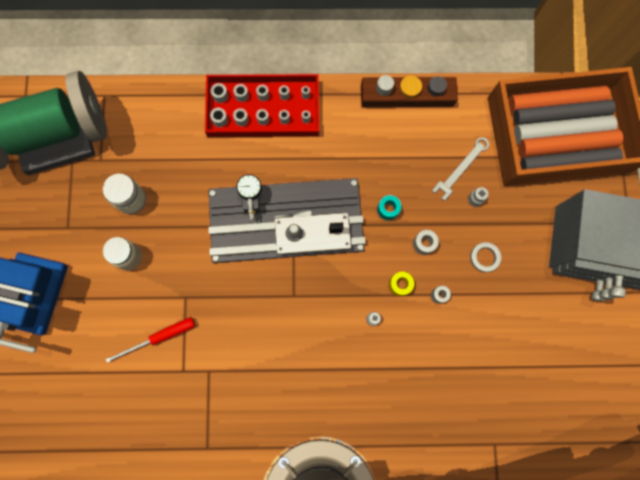

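View pics/scene.png

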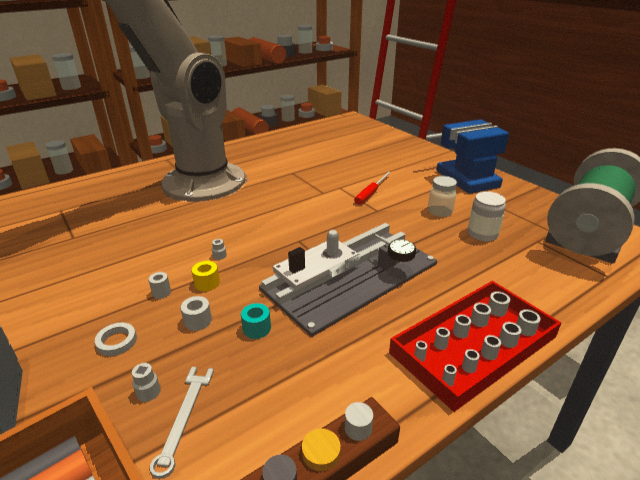

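Candidates for the sleeve in the top view are steel rings at (427,242), (442,294) and (486,257), plus turquoise (390,207) and yellow (402,283). The (427,242) ring fits: steel, mid-sized and tall with a wide bore. (442,294) is slimmer, (486,257) is the flat race, and the coloured ones are look-alikes. I'll confirm in a crop and measure.

```bash
python3 - <<'E'
from h import *
np.set_printoptions(precision=4,suppress=True)
im=snap('top')
cv2.imwrite('pics/crop.png',cv2.resize(im[165:310,200:510],None,fx=2.58,fy=2.58,interpolation=cv2.INTER_CUBIC)[:,:,::-1])
for n,z in(('sleeve',.04),('thin_sleeve',.04),('race',.016)):
  for d in bot.outline_of('top',n)[:6]:
    p=d['pixels'].astype('uint8');c,_=cv2.findContours(p,0,2);c=max(c,key=cv2.contourArea)
    if len(c)<6: continue
    e,r=cv2.minEnclosingCircle(c);print(n,d['score'],d['position'],e,r,at('top',e,z),'dia',2*r*(1.2915-z)/586,im[p>0].mean(0))
for n in('base','carriage','handle','index','arbor_foot','jar','can'):
  for d in bot.outline_of('top',n)[:2]:
    p=d['pixels'].astype('uint8');c,_=cv2.findContours(p,0,2);c=max(c,key=cv2.contourArea)
    r=cv2.minAreaRect(c);print(n,d['score'],r,[at('top',q,.012 if n=='base' else .045)[:2] for q in cv2.boxPoints(r)] )
E
```

```text
sleeve 0.83 [390.1, 205.7] (388.5616455078125, 206.79794311523438) 12.301676750183105 [ 0.609  -0.1608  0.04  ] dia 0.05254453396878552 [ 17.0104 154.8854 133.3724]
sleeve 0.81 [404.3, 285.0] (401.2164306640625, 283.4552307128906) 13.03450870513916 [ 0.4392 -0.1815  0.04  ] dia 0.05567470185829918 [202.5282 192.1761   1.6953]
sleeve 0.8 [431.0, 239.7] (425.5, 242.0) 12.855060577392578 [ 0.5293 -0.2384  0.04  ] dia 0.05490821949695158 [170.4751 162.9454 142.5511]
thin_sleeve 0.53 [440.3, 296.8] (440.5, 294.5) 9.513249397277832 [ 0.4145 -0.2648  0.04  ] dia 0.0406342376132874 [167.0619 160.9912 141.5885]
race 0.94 [476.8, 258.7] (484.99261474609375, 256.66973876953125) 15.619728088378906 [ 0.4994 -0.3739  0.016 ] dia 0.06799646135401807 [184.8514 171.0324 146.1771]
base 0.66 ((285.1335144042969, 219.8357391357422), (74.40348052978516, 154.68234252929688), 85.84036254882812) [array([0.6629, 0.2477]), array([ 0.6862, -0.1017]), array([ 0.5149, -0.1088]), array([0.4933, 0.2321])]
carriage 0.7 ((312.1207275390625, 230.94830322265625), (41.107513427734375, 75.48834991455078), 85.23635101318
[... 1014 characters left out ...]
88) [array([0.5939, 0.0912]), array([ 0.6051, -0.0694]), array([ 0.5163, -0.0738]), array([0.5056, 0.0847])]
jar 0.88 ((122.00000762939453, 252.5), (37.47665786743164, 30.405588150024414), 45.0) [array([0.518 , 0.4691]), array([0.5648, 0.4255]), array([0.506 , 0.3659]), array([0.46  , 0.4097])]
can 0.92 ((124.00001525878906, 193.50001525878906), (44.547725677490234, 31.819805145263672), 45.0) [array([0.654, 0.479]), array([0.7051, 0.4324]), array([0.6325, 0.3602]), array([0.5824, 0.4069])]
can 0.24 ((477.7500305175781, 195.74998474121094), (16.26345443725586, 21.21320343017578), 45.0) [array([ 0.6273, -0.3286]), array([ 0.6614, -0.3641]), array([ 0.6348, -0.3878]), array([ 0.601 , -0.3523])]
```

View pics/crop.png

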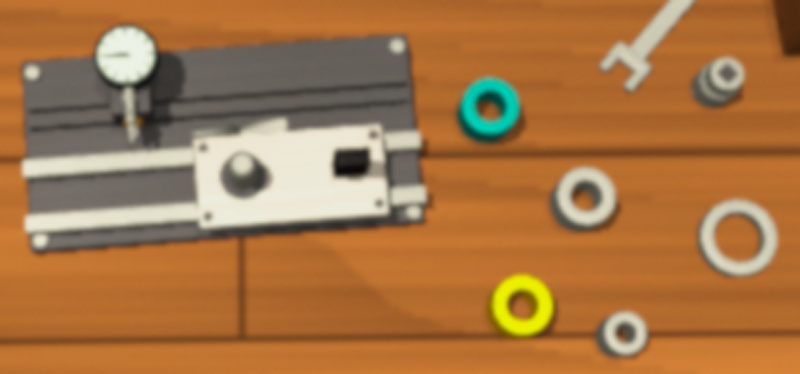

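The crop confirms it: the steel sleeve is at (427,241), the arbor top at about (294,230), the handle top at about (336,228), and the gauge dial at about (249,187). The base yaw is about 0.07 rad. I'm moving over the sleeve with the jaws turned to close along base x.

Request:
drive_tool(
  commands=[
    {"hand":1,"translation":[382,418,0],"angular":[0,0,1.42]},
    {"hand":1,"translation":[382,418,0],"angular":[0,0,1.42]},
    {"hand":1,"translation":[382,418,0],"angular":[0,0,1.42]},
    {"hand":1,"translation":[382,418,0],"angular":[0,0,1.42]},
    {"hand":1,"translation":[382,418,0],"angular":[0,0,1.42]},
    {"hand":1,"translation":[382,418,0],"angular":[0,0,1.42]},
    {"hand":1,"translation":[382,418,0],"angular":[0,0,1.42]},
    {"hand":1,"translation":[382,418,0],"angular":[0,0,1.42]},
    {"hand":1,"translation":[382,418,0],"angular":[0,0,1.42]},
    {"hand":1,"translation":[382,418,0],"angular":[0,0,1.42]},
    {"hand":1,"translation":[382,418,0],"angular":[0,0,1.42]},
    {"hand":1,"translation":[382,418,0],"angular":[0,0,1.42]},
  ],
)

```text
t: 2.6
eef_pos: [0.5293, -0.2425, 0.2158]
tool_rot: [-0.0, 0.683, 0.731, -0.001]
contact_force: [0.3, -0.4, -0.1]
gripper_width: 1.004
grasp_force: 0.0
```

```bash
python3 - <<'E'
from h import *
np.set_printoptions(precision=4,suppress=True)
o=bot.get_obs();print(o['t'],o['q'],o['eef_pos'],o['tool_rot'])
m=bot.camera_model('wrist');im=snap('wrist','w1.png');print(m)
for p in((.53,-.24,.04),(.53,-.24,0)):print(proj('wrist',p,m))
for px,z in(((426.7,241.4),.04),((294.2,230.1),.095),((336,227.8),.09)):print(at('top',px,z))
s=[at('top',(200+a/2.58,165+b/2.58),.012)[:2] for a,b in((31,72),(397,46),(413,212),(40,240))];print(s)
for a,b in((0,1),(3,2)):
  d=s[a]-s[b];print(np.arctan2(-d[0],d[1]))
for d in bot.outline_of('wrist','sleeve')[:4]:
    p=d['pixels'].astype('uint8');c,_=cv2.findContours(p,0,2);c=max(c,key=cv2.contourArea)
    e,r=cv2.minEnclosingCircle(c);print(d['score'],d['position'],e,r,at('wrist',d['position'],.04,m))
E
```

```text
2.6 [ 0.6833  0.3636 -0.4586  1.7583  0.1824  1.0623  0.2293] [ 0.5293 -0.2425  0.2158] [-0.      0.6827  0.7307 -0.0006]
{'fx': 371.64829954431775, 'fy': 371.64829954431775, 'cx': 323.62414395754246, 'cy': 242.98956013208323, 'view': array([[ 0.9977,  0.0681, -0.0004, -0.5111],
       [-0.0655,  0.9581, -0.2787,  0.3044],
       [-0.0186,  0.2781,  0.9604, -0.3009],
       [ 0.    ,  0.    ,  0.    ,  1.    ]])}
[324.9982 211.7598]
[324.8726 204.0392]
[ 0.5306 -0.2411  0.04  ]
[0.5469 0.0467 0.095 ]
[ 0.5521 -0.0409  0.09  ]
[array([0.6521, 0.2323]), array([ 0.6729, -0.0884]), array([ 0.5244, -0.0982]), array([0.5033, 0.2218])]
0.06467454683151086
0.06565921516123592
0.95 [427.5, 139.9] (417.1850891113281, 138.39503479003906) 29.218494415283203 [ 0.6183 -0.166   0.04  ]
0.85 [332.8, 220.8] (327.5, 211.73635864257812) 29.086666107177734 [ 0.5377 -0.248   0.04  ]
0.83 [228.2, 146.3] (235.30836486816406, 146.6343536376953) 29.31984519958496 [ 0.4382 -0.1846  0.04  ]
```

View pics/w1.png

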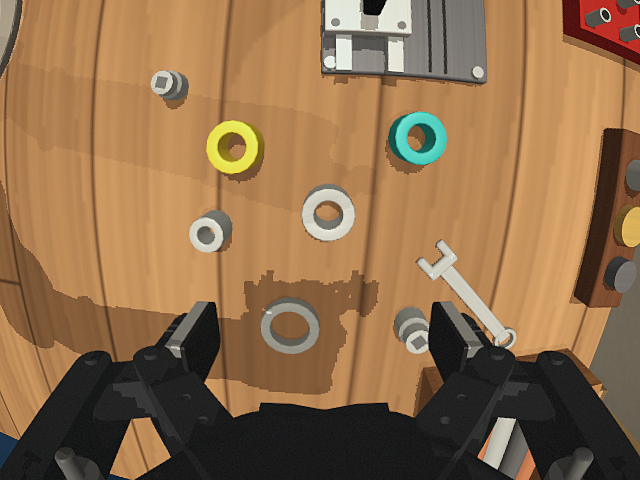

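The wrist view shows the steel sleeve's top face at about (328,213), the turquoise ring at (418,138) and the yellow one at (235,146). I'll measure the face precisely with a brightness mask.

```bash
python3 - <<'E'
from h import *
np.set_printoptions(precision=4,suppress=True)
m=bot.camera_model('wrist');im=snap('wrist')
hsv=cv2.cvtColor(im,cv2.COLOR_RGB2HSV)
for t in(160,185,205):
  k=((hsv[...,2]>t)&(hsv[...,1]<60)).astype('uint8');k[:, :285]=0;k[:,370:]=0;k[:175]=0;k[255:]=0
  cs,_=cv2.findContours(k,cv2.RETR_CCOMP,cv2.CHAIN_APPROX_NONE)
  for c in sorted(cs,key=len)[-2:]:
    P=np.array([at('wrist',q,.04,m)[:2] for q in c[:,0].astype(float)],'float32')
    e=cv2.fitEllipse(P);print(t,len(c),'world',np.array(e[0]),e[1])
print(bot.get_obs()['eef_pos'])
# top camera same
im=snap('top');hsv=cv2.cvtColor(im,cv2.COLOR_RGB2HSV)
for t in(150,180):
  k=((hsv[...,2]>t)&(hsv[...,1]<70)).astype('uint8');k[:, :405]=0;k[:,450:]=0;k[:222]=0;k[262:]=0
  cs,_=cv2.findContours(k,cv2.RETR_CCOMP,cv2.CHAIN_APPROX_NONE)
  for c in sorted(cs,key=len)[-2:]:
    P=np.array([at('top',q,.04)[:2] for q in c[:,0].astype(float)],'float32')
    e=cv2.fitEllipse(P);print('top',t,np.array(e[0]),e[1])
E
```

```text
160 85 world [ 0.5329 -0.2426] (0.02818816713988781, 0.028428616002202034)
160 149 world [ 0.5329 -0.2426] (0.047825682908296585, 0.048081543296575546)
185 88 world [ 0.5328 -0.2424] (0.02866848185658455, 0.029004424810409546)
185 147 world [ 0.5329 -0.2426] (0.04714038223028183, 0.0476168654859066)
205 125 world [ 0.5327 -0.2411] (0.029842497780919075, 0.03217136114835739)
205 142 world [ 0.5328 -0.2426] (0.04639827087521553, 0.046618636697530746)
[ 0.5296 -0.242   0.216 ]
top 150 [ 0.5324 -0.2408] (0.02820637822151184, 0.02930745854973793)
top 150 [ 0.5324 -0.2412] (0.04618474841117859, 0.047137197107076645)
top 180 [ 0.5328 -0.2409] (0.029997510835528374, 0.031877707690000534)
top 180 [ 0.5332 -0.2418] (0.044551339000463486, 0.04525809362530708)
```

Request:
drive_tool(
  commands=[
    {"hand":1,"translation":[3,0,-60],"angular":[0,0,0]},
    {"hand":1,"translation":[3,0,-120],"angular":[0,0,0]},
    {"hand":1,"translation":[3,0,-165],"angular":[0,0,0]},
    {"hand":1,"translation":[3,0,-185],"angular":[0,0,0]},
    {"hand":1,"translation":[3,0,-195],"angular":[0,0,0]},
    {"hand":1,"translation":[3,0,-195],"angular":[0,0,0]},
    {"hand":1,"translation":[3,0,-195],"angular":[0,0,0]},
    {"hand":0.4,"translation":[3,0,-195],"angular":[0,0,0]},
    {"hand":0.4,"translation":[3,0,-195],"angular":[0,0,0]},
    {"hand":0.4,"translation":[3,0,-195],"angular":[0,0,0]},
    {"hand":0.4,"translation":[3,0,-195],"angular":[0,0,0]},
    {"hand":0.4,"translation":[3,0,-195],"angular":[0,0,0]},
  ],
  force=60,
)

```text
t: 4.3
eef_pos: [0.535, -0.2412, 0.0239]
tool_rot: [0.002, 0.682, 0.732, 0.0]
contact_force: [-3.7, 2.0, 20.6]
gripper_width: 0.404
grasp_force: 10.3
```

```bash
python3 - <<'E'
from h import *
o=bot.get_obs();print(o['contact_force'],o['torque'],o['gripper_width'],o['grasp_force'],o['eef_pos'])
a=snap('wrist');b=snap('scene')
c=cv2.resize(b[250:400,90:290],(533,400));cv2.imwrite('pics/g1.png',np.hstack([a[:,150:500][40:440],c])[:,:800,::-1])
E
```

```text
[-3.69071826  2.04709119 20.58942746] [0.18451752 1.24520609 0.02862868] 0.4036467914699808 10.33464930311311 [ 0.53500037 -0.24118873  0.02387633]
```

View pics/g1.png

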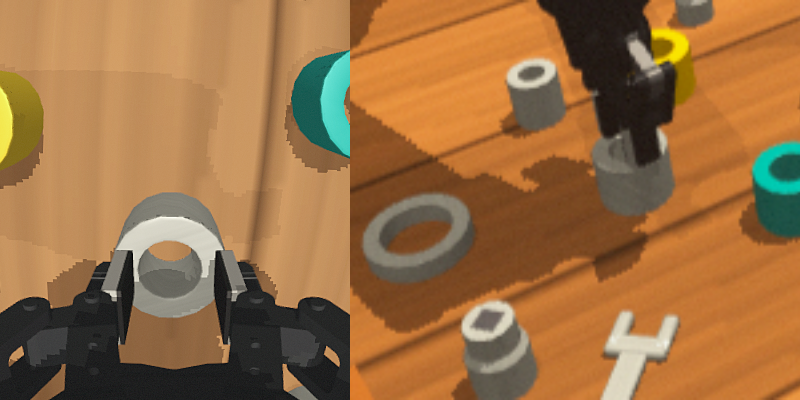

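```bash
python3 - <<'E'
from h import *
np.set_printoptions(precision=1,suppress=True)
f=lambda p:(proj('wrist',p)-[150,40])
g=lambda p:((proj('scene',p)-[90,250])*400/150+[350,0])
T=bot.get_obs()['eef_pos'];print(bot.get_obs()['gripper_width'])
C=np.array([.5328,-.242,0])
for z in(0,.04):
  print('ring',z,[f(C+d) for d in((0,0,z),(.025,0,z),(-.025,0,z),(0,.025,z))],[g(C+d) for d in((0,0,z),(.025,0,z),(0,-.025,z),(0,.025,z))])
for x in(.017,.025):
  for z in(.010,.02,.04,.06): print('pad',x,z,[f(np.array([T[0]+s*x,T[1]+y,z])) for s in(1,-1) for y in(.011,-.011)],g(np.array([T[0]+x,T[1],z])))
E
```

```text
0.3994773980608161
ring 0 [array([169.7, 234.9]), array([217. , 237.8]), array([122.2, 231.6]), array([173.1, 188.6])] [array([635. , 188.7]), array([649.7, 210. ]), array([600. , 203.7]), array([669.1, 174.1])]
ring 0.04 [array([169.1, 268.9]), array([227.4, 272.1]), array([110.4, 264.7]), array([173.3, 212.9])] [array([626.1, 144.3]), array([641. , 165.2]), array([590., 159.]), array([661.2, 129.9])]
pad 0.017 0.01 [array([210.3, 222.4]), array([205.8, 262.8]), array([141. , 217.8]), array([139.2, 258.7])] [645.2 193.5]
pad 0.017 0.02 [array([212.4, 229.4]), array([207.5, 271.7]), array([139.3, 224.7]), array([137.5, 267.3])] [643.1 182.4]
pad 0.017 0.04 [array([217.3, 246.2]), array([211.4, 292.1]), array([135.2, 240.9]), array([133.6, 287.4])] [638.7 159.8]
pad 0.017 0.06 [array([223.4, 267.4]), array([216.2, 317.3]), array([130.1, 261.6]), array([128.8, 312.3])] [634.1 136.5]
pad 0.025 0.01 [array([226.4, 223.4]), array([221.3, 263.6]), array([124.7, 216.6]), array([123.6, 257.5])] [650.1 200.4]
pad 0.025 0.02 [array([229.3, 230.4]), array([223.7, 272.4]), array([122.1, 223.4]), array([121.1, 266.1])] [647.9 189.3]
pad 0.025 0.04 [array([236.1, 247.2]), array([229.4, 292.8]), array([116. , 239.5]), array([115.4, 286. ])] [643.5 166.6]
pad 0.025 0.06 [array([244.7, 268.3]), array([236.2, 317.9]), array([108.3, 259.9]), array([108.4, 310.6])] [639.  143.3]
```

```bash
python3 - <<'E'
from h import *
a=snap('wrist');b=snap('scene')
A=cv2.resize(a[220:400,230:410],(400,400),interpolation=cv2.INTER_CUBIC);B=cv2.resize(b[255:345,160:250],(400,400),interpolation=cv2.INTER_CUBIC)
cv2.imwrite('pics/g2.png',np.hstack([A,B])[:,:,::-1])
E
```

```text
(no output)
```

View pics/g2.png

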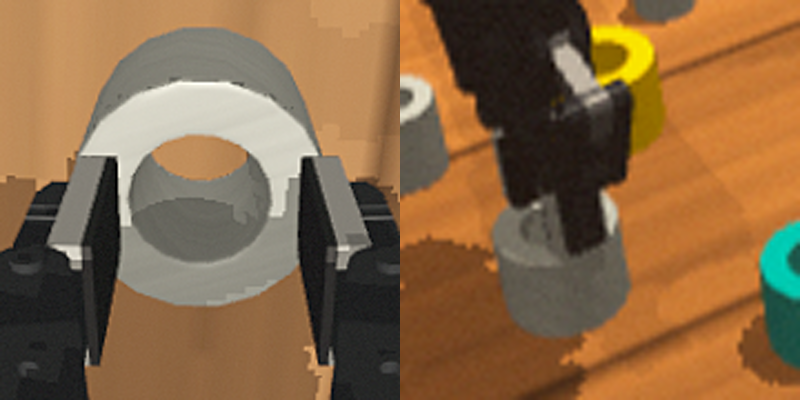

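The picture shows both pads standing on the sleeve's top face: tips at about (133,250) and (216,250) in the g1 crop, so z≈0.04. They are not around it. I'll open in place and see where the open tips are.

Request:
drive_tool(
  commands=[
    {"hand":1,"translation":[0,0,0],"angular":[0,0,0]},
    {"hand":1,"translation":[0,0,0],"angular":[0,0,0]},
    {"hand":1,"translation":[0,0,0],"angular":[0,0,0]},
    {"hand":1,"translation":[0,0,0],"angular":[0,0,0]},
    {"hand":1,"translation":[0,0,0],"angular":[0,0,0]},
  ],
)

```text
t: 5.12
eef_pos: [0.5334, -0.2404, 0.0208]
tool_rot: [-0.0, 0.682, 0.732, -0.0]
contact_force: [-0.9, 0.7, -0.6]
gripper_width: 0.997
grasp_force: 0.0
```

```bash
python3 - <<'E'
from h import *
np.set_printoptions(precision=4,suppress=True)
o=bot.get_obs();print(o['contact_force'],o['gripper_width'],o['eef_pos'],o['tool_rot'])
a=snap('wrist');b=snap('scene')
A=cv2.resize(a[150:450,130:530],(533,400),interpolation=cv2.INTER_CUBIC);B=cv2.resize(b[255:345,150:210],(267,400),interpolation=cv2.INTER_CUBIC)
cv2.imwrite('pics/g3.png',np.hstack([A,B])[:,:,::-1])
T=np.array(o['eef_pos'])
for z in(.005,.02,.04,.06): print(z,[((proj('wrist',T*[1,1,0]+[s*.0425,y,z])-[130,150])*4/3) for s in(1,-1) for y in(.011,-.011)])
E
```

```text
[-0.9043  0.7083 -0.62  ] 0.9966404839210691 [ 0.5334 -0.2404  0.0208] [-0.0002  0.6816  0.7317 -0.    ]
0.005 [array([372.8084, 152.2639]), array([364.5408, 204.844 ]), array([147.4479, 137.0776]), array([147.6397, 190.7924])]
0.02 [array([382.0151, 166.4296]), array([372.4952, 222.274 ]), array([138.3918, 150.206 ]), array([139.2399, 207.4133])]
0.04 [array([396.638 , 189.1677]), array([384.894, 249.752]), array([123.9199, 171.3991]), array([126.0811, 233.7441])]
0.06 [array([414.7284, 217.7189]), array([399.8221, 283.3599]), array([105.8528, 198.2384]), array([110.1245, 266.1758])]
```

View pics/g3.png

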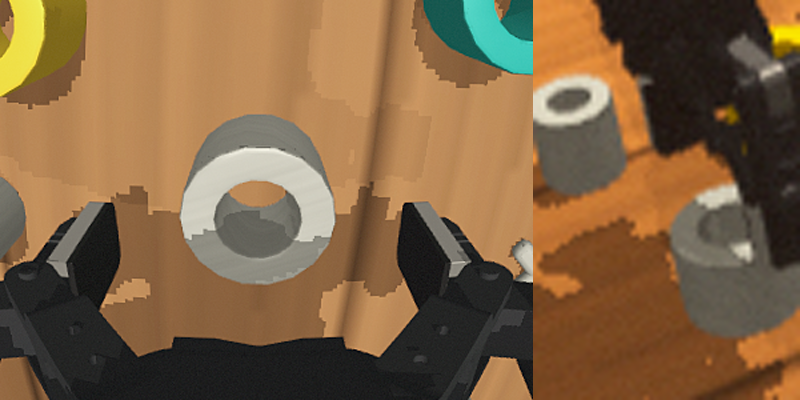

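The open tips at (117,203) and (400,203) sit at z≈0.05 while the TCP reads 0.021. So the real fingertips are about 30 mm higher than nominal. I'll go 16 mm lower, which still leaves room for the body above the arbor, and close again.

Request:
drive_tool(
  commands=[
    {"hand":1,"translation":[0,-1,-10],"angular":[0,0,0]},
    {"hand":1,"translation":[0,-1,-16],"angular":[0,0,0]},
    {"hand":1,"translation":[0,-1,-16],"angular":[0,0,0]},
    {"hand":0.4,"translation":[0,-1,-16],"angular":[0,0,0]},
    {"hand":0.4,"translation":[0,-1,-16],"angular":[0,0,0]},
    {"hand":0.4,"translation":[0,-1,-16],"angular":[0,0,0]},
    {"hand":0.4,"translation":[0,-1,-16],"angular":[0,0,0]},
    {"hand":0.4,"translation":[0,-1,-16],"angular":[0,0,0]},
  ],
  force=60,
)

```text
t: 6.22
eef_pos: [0.5336, -0.2416, 0.0059]
tool_rot: [0.0, 0.682, 0.732, -0.0]
contact_force: [-2.3, 1.5, 6.4]
gripper_width: 0.561
grasp_force: 60.8
```

```bash
python3 - <<'E'
from h import *
np.set_printoptions(precision=4,suppress=True)
o=bot.get_obs();print(o['contact_force'],o['gripper_width'],o['grasp_force'],o['eef_pos'])
T=np.array(o['eef_pos'])
# scene-based heights from g3: tip and body pixels
for n,px,x in(('tip',(204.4,314.7),.5334+.05),('body',(176.3,288.8),.5334)):
    oo,d=ray('scene',px);print(n,oo+d*(x-oo[0])/d[0])
E
```

```text
[-2.2932  1.4937  6.3713] 0.5608318021789311 60.839426815509796 [ 0.5336 -0.2416  0.0059]
tip [ 0.5834 -0.2414  0.0525]
body [ 0.5334 -0.2656  0.0867]
```

Gripped: opening 0.56, 60 N on the pads. Lifting and carrying towards the arbor, stopping short to measure it.

Request:
drive_tool(
  commands=[
    {"hand":0.4,"translation":[0,0,30],"angular":[0,0,0]},
    {"hand":0.4,"translation":[0,0,80],"angular":[0,0,0]},
    {"hand":0.4,"translation":[0,0,130],"angular":[0,0,0]},
    {"hand":0.4,"translation":[2,40,130],"angular":[0,0,0]},
    {"hand":0.4,"translation":[5,90,130],"angular":[0,0,0]},
    {"hand":0.4,"translation":[9,140,130],"angular":[0,0,0]},
    {"hand":0.4,"translation":[11,181,130],"angular":[0,0,0]},
    {"hand":0.4,"translation":[11,181,130],"angular":[0,0,0]},
    {"hand":0.4,"translation":[11,181,130],"angular":[0,0,0]},
    {"hand":0.4,"translation":[11,181,130],"angular":[0,0,0]},
  ],
)

```text
t: 7.48
eef_pos: [0.5442, -0.0622, 0.1348]
tool_rot: [0.0, 0.682, 0.731, -0.0]
contact_force: [-0.6, 0.3, -2.2]
gripper_width: 0.565
grasp_force: 62.9
```

```bash
python3 - <<'E'
from h import *
np.set_printoptions(precision=4,suppress=True)
o=bot.get_obs();print(o['contact_force'],o['gripper_width'],o['grasp_force'],o['eef_pos'],o['tool_rot'])
m=bot.camera_model('wrist');im=snap('wrist','w2.png');snap('top','t2.png');np.save('w2.npy',im)
import pickle;pickle.dump(m,open('w2.pkl','wb'))
print('arbor top',proj('wrist',(.547,.047,.095),m),'index',proj('wrist',(.64,.14,.077),m))
E
```

```text
[-0.5522  0.3429 -2.1752] 0.5646350707565234 62.86726713180542 [ 0.5442 -0.0622  0.1348] [ 0.      0.6824  0.7309 -0.0004]
arbor top [343.901   65.2883] index [494.9374 -39.0801]
```

View pics/w2.png

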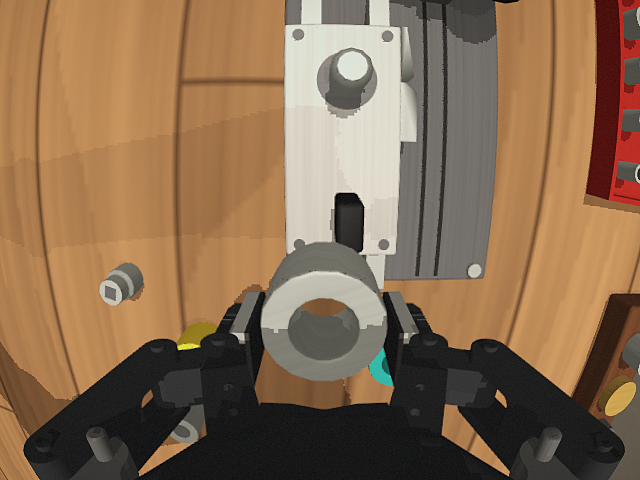

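The wrist view shows the sleeve level in the jaws with its top face at about (323,325), the arbor's top face at about (352,65), the handle top at (349,207) and deck screws at (300,35), (387,35), (299,245) and (384,245). Fitting both circles.

```bash
python3 - <<'E'
from h import *
import pickle
np.set_printoptions(precision=4,suppress=True)
im=np.load('w2.npy');m=pickle.load(open('w2.pkl','rb'))
g=cv2.cvtColor(im,cv2.COLOR_RGB2GRAY);hsv=cv2.cvtColor(im,cv2.COLOR_RGB2HSV)
def fit(box,lo,hi,z,smax=60):
    x0,y0,x1,y1=box;k=np.zeros_like(g);s=(slice(y0,y1),slice(x0,x1))
    k[s]=((g[s]>lo)&(g[s]<hi)&(hsv[...,1][s]<smax))
    cs,_=cv2.findContours(k,cv2.RETR_CCOMP,cv2.CHAIN_APPROX_NONE)
    for c in sorted(cs,key=len)[-3:]:
        if len(c)<20: continue
        P=np.array([at('wrist',q,z,m)[:2] for q in c[:,0].astype(float)],'float32')
        e=cv2.fitEllipse(P);print(box,lo,len(c),c[:,0].min(0),c[:,0].max(0),np.array(e[0]),e[1])
print(g[65,310:400:3]);print(g[40:110:3,352]);print(g[325,255:400:5],g[270:390:4,323])
for lo in(190,205,220): fit((325,45,380,90),lo,256,.095)
for lo in(125,140): fit((255,250,392,390),lo,256,.169)
for lo in(120,): fit((255,270,392,390),lo,200,.169)
s=[at('wrist',p,.045,m)[:2] for p in((300,35),(387,35),(299,245),(384,245))]
print(s,'centre',np.mean(s,0),[np.arctan2(-(s[a]-s[b])[0],(s[a]-s[b])[1]) for a,b in((0,2),(1,3))])
print('handle top',at('wrist',(349,207),.09,m))
E
```

```text
[221 222 223 230 136 139 132  99 123 200 225 225 224 225 225 224 224 224
 225 209 118 212 219 220 219 221 217 218 220 220]
[220 221 228 132 229 224 224 225 224 225 225 223 226 227 112 103  89  85
  82  81  81  81  84 129]
[ 22  70 190 189 191 191 187  91  81  83  83  87  86  87  86  88  84  87
 104  83  89 176 187 116 171 162 126  21  19] [121 208 190 190 190 187 186 110  90  92  92  88  85  85  84  89  87  84
  87  88  85  88  89 137 126 124 126 125  92  95]
(325, 45, 380, 90) 190 83 [337  51] [367  79] [0.5514 0.0475] (0.015188236720860004, 0.015352743677794933)
(325, 45, 380, 90) 190 191 [325  45] [379  89] [0.539  0.0265] (0.041301414370536804, 0.07476260513067245)
(325, 45, 380, 90) 205 78 [338  51] [367  79] [0.5513 0.0475] (0.014817292802035809, 0.015103799290955067)
(325, 45, 380, 90) 205 192 [325  45] [379  89] [0.5363 0.0221] (0.04374624788761139, 0.08492278307676315)
(325, 45, 380, 90) 220 68 [325  45] [342  57] [0.5398 0.0553] (0.005633621010929346, 0.009465963579714298)
(325, 45, 380, 90) 220 77 [338  52] [366  79] [0.5514 0.0474] (0.01455041952431202, 0.0148196537047624
[... 530 characters left out ...]
7, 0.015531711280345917)
(255, 250, 392, 390) 140 321 [261 271] [385 332] [ 0.5427 -0.0537] (0.02824106253683567, 0.04347408935427666)
(255, 270, 392, 390) 120 123 [292 271] [353 281] [ 0.542  -0.0413] (0.004718293901532888, 0.018497997894883156)
(255, 270, 392, 390) 120 215 [278 297] [361 361] [ 0.5436 -0.0632] (0.02767903171479702, 0.02899908646941185)
(255, 270, 392, 390) 120 364 [261 270] [386 380] [ 0.5438 -0.0626] (0.047621920704841614, 0.04806680232286453)
[array([0.5188, 0.0765]), array([0.5761, 0.0816]), array([ 0.5271, -0.0672]), array([ 0.5864, -0.0631])] centre [0.5521 0.007 ] [np.float64(0.057777955167357176), np.float64(0.07070372949933545)]
handle top [ 0.5558 -0.0298  0.09  ]
```

Request:
drive_tool(
  commands=[
    {"hand":0.4,"translation":[6,30,0],"angular":[0,0,0]},
    {"hand":0.4,"translation":[6,57,0],"angular":[0,0,0]},
    {"hand":0.4,"translation":[6,57,0],"angular":[0,0,0]},
    {"hand":0.4,"translation":[6,57,0],"angular":[0,0,0]},
    {"hand":0.4,"translation":[6,57,0],"angular":[0,0,0]},
  ],
)

```text
t: 8.2
eef_pos: [0.5504, -0.005, 0.1349]
tool_rot: [0.0, 0.682, 0.731, -0.0]
contact_force: [0.9, 0.3, -2.0]
gripper_width: 0.567
grasp_force: 62.9
```

```bash
cat > fit.py <<'E'
from h import *
def fits(im,m,box,lo,hi,z,dmin,dmax,smax=60,cam='wrist'):
    g=cv2.cvtColor(im,cv2.COLOR_RGB2GRAY);hsv=cv2.cvtColor(im,cv2.COLOR_RGB2HSV)
    x0,y0,x1,y1=[max(0,int(v)) for v in box];k=np.zeros_like(g);s=(slice(y0,y1),slice(x0,x1))
    k[s]=((g[s]>lo)&(g[s]<hi)&(hsv[...,1][s]<smax))
    cs,_=cv2.findContours(k,cv2.RETR_CCOMP,cv2.CHAIN_APPROX_NONE)
    for c in cs:
        if len(c)<15: continue
        P=np.array([at(cam,q,z,m)[:2] for q in c[:,0].astype(float)],'float32')
        e=cv2.fitEllipse(P)
        if dmin<e[1][0] and e[1][1]<dmax: print(cam,lo,z,c[:,0].min(0),c[:,0].max(0),np.array(e[0]),e[1])
E
python3 - <<'E'
from fit import *
np.set_printoptions(precision=4,suppress=True)
o=bot.get_obs();print(o['eef_pos'])
m=bot.camera_model('wrist');im=snap('wrist','w3.png')
p=proj('wrist',(.55,.0475,.095),m);print(p)
b=(p[0]-40,p[1]-40,p[0]+40,p[1]+40)
for lo in(180,200,215): fits(im,m,b,lo,256,.095,.012,.02)
for lo in(100,120,140): fits(im,m,(240,230,400,400),lo,256,.169,.02,.06)
g=cv2.cvtColor(im,cv2.COLOR_RGB2GRAY)
# screw candidates dark on deck
k=cv2.inRange(g,60,150);k[250:]=0
n,l,st,ce=cv2.connectedComponentsWithStats(k)
for i in range(1,n):
    if 30<st[i,4]<250 and abs(st[i,2]-st[i,3])<5 : print('dot',ce[i],st[i,4],at('wrist',ce[i],.045,m)[:2])
E
```

```text
[ 0.5504 -0.005   0.1349]
[330.1553 170.0395]
wrist 180 0.095 [318 156] [347 185] [0.5514 0.0475] (0.015055966563522816, 0.015232781879603863)
wrist 200 0.095 [319 156] [347 184] [0.5512 0.0477] (0.013508005067706108, 0.01381797343492508)
wrist 100 0.169 [286 297] [360 360] [ 0.55   -0.0069] (0.026099126785993576, 0.02666102536022663)
wrist 120 0.169 [261 269] [385 380] [ 0.5501 -0.0055] (0.047669023275375366, 0.048391737043857574)
wrist 120 0.169 [283 297] [360 361] [ 0.5503 -0.0066] (0.02631659433245659, 0.02873215079307556)
wrist 120 0.169 [272 230] [382 289] [0.5501 0.0221] (0.025664901360869408, 0.041513051837682724)
wrist 140 0.169 [261 271] [384 333] [0.5492 0.0035] (0.028511639684438705, 0.04403560608625412)
wrist 140 0.169 [272 230] [382 288] [0.5501 0.0223] (0.025105558335781097, 0.04172588884830475)
dot [282.2745 116.3824] 102 [0.5172 0.0772]
dot [371.8788 116.8283] 99 [0.5761 0.081 ]
```

```bash
python3 - <<'E'
from fit import *
np.set_printoptions(precision=4,suppress=True,linewidth=200)
im=cv2.imread('pics/top.png')[:,:,::-1].copy();m=bot.camera_model('top')
g=cv2.cvtColor(im,cv2.COLOR_RGB2GRAY)
print(g[218:246,282:306])
print(proj('top',(.5514,.0475,.095),m),proj('top',(.549,.0475,.095),m))
E
```

```text
[[203 203 204 205 206 205 205 207 211 213 217 223 227 229 229 229 229 229 229 229 229 229 229 229]
 [226 226 226 226 226 226 226 226 227 227 228 229 230 230 230 230 230 230 230 230 230 230 230 230]
 [229 229 229 229 230 229 229 229 229 229 230 230 230 230 230 230 230 230 230 230 230 230 230 230]
 [229 229 229 230 230 230 230 229 230 230 229 229 230 230 230 230 231 231 230 230 230 231 231 230]
 [229 230 230 230 230 230 230 230 230 227 225 223 224 226 229 230 230 231 231 231 231 231 231 231]
 [229 230 231 230 231 230 230 228 223 214 204 201 203 209 217 225 229 230 231 231 231 231 231 230]
 [230 231 231 231 231 230 226 217 201 187 184 185 185 184 189 201 215 225 229 230 231 230 231 231]
 [231 231 231 231 230 226 214 191 177 181 194 199 198 191 176 169 180 203 220 228 231 231 231 231]
 [231 231 231 230 226 213 187 165 172 196 209 213 212 206 189 158 142 163 196 220 228 231 231 232]
 [231 231 230 227 213 183 152 151 181 206 216 217 217 214 199 164 124 123 156 194 219 228 231 232]
 [232 231 229 220 190 148 127 147 187 210 217 218 218 216 204 171 121  99 116 154 192 217 228 231]
 [232 231 2
[... 1012 characters left out ...]
 111 100  94  91  92  97 101 106 114 135 168 199 218 227 231 233]
 [233 233 234 233 230 219 195 168 144 123 111 107 107 111 119 131 152 183 212 226 231 233 234 234]
 [234 234 235 234 233 230 224 210 193 171 157 150 146 152 162 178 196 218 229 233 234 234 234 234]
 [235 234 235 235 234 234 232 229 224 215 209 203 199 204 212 218 225 230 233 233 233 234 233 234]
 [234 233 234 234 234 234 233 233 232 230 229 227 226 228 229 230 230 232 232 232 232 232 232 232]
 [233 233 233 232 232 232 232 232 232 232 232 231 231 231 231 231 231 232 231 231 231 231 231 231]
 [231 232 232 232 232 232 232 232 232 232 232 232 232 232 232 232 232 232 232 232 232 232 232 232]]
[293.8197 228.0071] [293.8281 229.1318]
```

The top camera agrees: the arbor top at (293.3,228) gives x=0.5514. The offset from sleeve to arbor is (+1, +53) mm. Aligning and lowering to the arbor's middle.

Request:
drive_tool(
  commands=[
    {"hand":0.4,"translation":[1,25,0],"angular":[0,0,0]},
    {"hand":0.4,"translation":[1,53,0],"angular":[0,0,0]},
    {"hand":0.4,"translation":[1,53,0],"angular":[0,0,0]},
    {"hand":0.4,"translation":[1,53,-10],"angular":[0,0,0]},
    {"hand":0.4,"translation":[1,53,-20],"angular":[0,0,0]},
    {"hand":0.4,"translation":[1,53,-28],"angular":[0,0,0]},
    {"hand":0.4,"translation":[1,53,-33],"angular":[0,0,0]},
    {"hand":0.4,"translation":[1,53,-37],"angular":[0,0,0]},
    {"hand":0.4,"translation":[1,53,-41],"angular":[0,0,0]},
    {"hand":0.4,"translation":[1,53,-45],"angular":[0,0,0]},
    {"hand":0.4,"translation":[1,53,-48],"angular":[0,0,0]},
    {"hand":0.4,"translation":[1,53,-48],"angular":[0,0,0]},
  ],
)

```text
t: 9.75
eef_pos: [0.5513, 0.0495, 0.0868]
tool_rot: [-0.0, 0.682, 0.732, -0.0]
contact_force: [0.3, 0.6, -2.6]
gripper_width: 0.568
grasp_force: 62.9
```

No side force, so the sleeve is on the arbor. Lowering to the deck.

Request:
drive_tool(
  commands=[
    {"hand":0.4,"translation":[0,0,-6],"angular":[0,0,0]},
    {"hand":0.4,"translation":[0,0,-12],"angular":[0,0,0]},
    {"hand":0.4,"translation":[0,0,-18],"angular":[0,0,0]},
    {"hand":0.4,"translation":[0,0,-24],"angular":[0,0,0]},
    {"hand":0.4,"translation":[0,0,-29],"angular":[0,0,0]},
    {"hand":0.4,"translation":[0,0,-33],"angular":[0,0,0]},
    {"hand":0.4,"translation":[0,0,-35],"angular":[0,0,0]},
    {"hand":0.4,"translation":[0,0,-36],"angular":[0,0,0]},
    {"hand":0.4,"translation":[0,0,-36],"angular":[0,0,0]},
  ],
)

```text
t: 10.88
eef_pos: [0.5516, 0.0495, 0.0511]
tool_rot: [0.0, 0.682, 0.732, 0.0]
contact_force: [0.6, -0.3, -1.4]
gripper_width: 0.564
grasp_force: 62.9
```

Request:
drive_tool(
  commands=[
    {"hand":0.4,"translation":[0,0,-1],"angular":[0,0,0]},
    {"hand":0.4,"translation":[0,0,-2],"angular":[0,0,0]},
    {"hand":0.4,"translation":[0,0,-2],"angular":[0,0,0]},
  ],
)

```text
t: 11.25
eef_pos: [0.5518, 0.0496, 0.0508]
tool_rot: [0.001, 0.682, 0.732, -0.0]
contact_force: [-5.9, -2.0, 13.7]
gripper_width: 0.568
grasp_force: 64.4
```

Seated: 14 N upward, z no longer falling. Releasing and rising.

Request:
drive_tool(
  commands=[
    {"hand":1,"translation":[0,0,2],"angular":[0,0,0]},
    {"hand":1,"translation":[0,0,2],"angular":[0,0,0]},
    {"hand":1,"translation":[0,0,2],"angular":[0,0,0]},
    {"hand":1,"translation":[0,0,2],"angular":[0,0,0]},
    {"hand":1,"translation":[0,0,10],"angular":[0,0,0]},
    {"hand":1,"translation":[0,0,60],"angular":[0,0,0]},
    {"hand":1,"translation":[1,-40,110],"angular":[0,0,0]},
    {"hand":1,"translation":[5,-90,110],"angular":[0,0,0]},
    {"hand":1,"translation":[5,-90,110],"angular":[0,0,0]},
    {"hand":1,"translation":[5,-90,110],"angular":[0,0,0]},
  ],
)

```text
t: 12.5
eef_pos: [0.5563, -0.0401, 0.1592]
tool_rot: [-0.0, 0.682, 0.732, 0.0]
contact_force: [-0.9, -0.0, -0.1]
gripper_width: 0.999
grasp_force: 0.0
```

```bash
python3 - <<'E'
from fit import *
np.set_printoptions(precision=4,suppress=True)
o=bot.get_obs();print(o['eef_pos'],o['tool_rot'],o['contact_force'])
m=bot.camera_model('wrist');im=snap('wrist');snap('top','t4.png')
print('sleeve top @.085',proj('wrist',(.5514,.0475,.085),m))
for lo in(150,180,200): fits(im,m,(200,0,450,200),lo,256,.085,.02,.06)
g=cv2.cvtColor(im,cv2.COLOR_RGB2GRAY);hsv=cv2.cvtColor(im,cv2.COLOR_RGB2HSV)
h=(.557,-.0423);print('handle top pred',proj('wrist',(*h,.09),m))
A=cv2.resize(im[0:400,140:540],(600,600));cv2.imwrite('pics/w4.png',A[:,:,::-1])
E
```

```text
[ 0.5563 -0.0401  0.1592] [-0.0002  0.6817  0.7317  0.0002] [-0.9042 -0.0018 -0.0701]
sleeve top @.085 [326.1911 108.9882]
wrist 150 0.085 [303  86] [350 130] [0.5515 0.0482] (0.027833232656121254, 0.02798384800553322)
wrist 180 0.085 [303  86] [350 131] [0.5516 0.0482] (0.028216427192091942, 0.02841147407889366)
wrist 200 0.085 [302  85] [350 131] [0.5515 0.0482] (0.028799377381801605, 0.028911150991916656)
handle top pred [324.8672 251.9306]
```

View pics/w4.png

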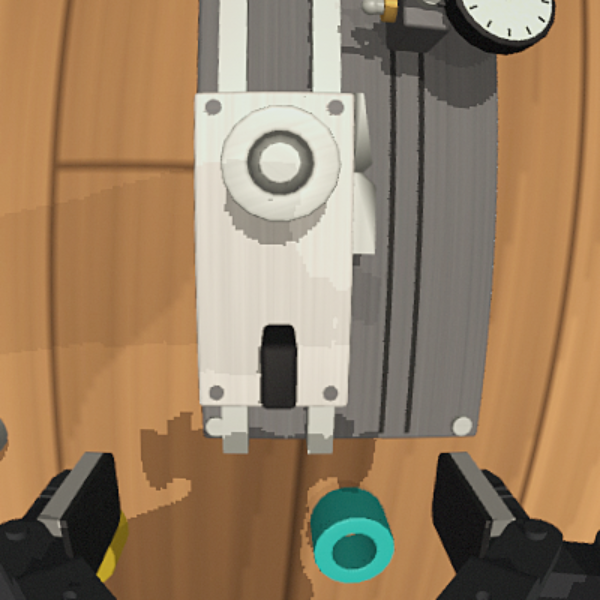

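The sleeve is down: bore fit 28.3 mm at z=0.085, arbor tip showing in it. The handle top is at about (326,251) in the full image, as predicted, so the handle is at (0.557, −0.042). The ball is near crop (391,8). Going down to grip the tab.

Request:
drive_tool(
  commands=[
    {"hand":1,"translation":[1,-2,-40],"angular":[0,0,0]},
    {"hand":1,"translation":[1,-2,-80],"angular":[0,0,0]},
    {"hand":1,"translation":[1,-2,-105],"angular":[0,0,0]},
    {"hand":1,"translation":[1,-2,-114],"angular":[0,0,0]},
    {"hand":1,"translation":[1,-2,-114],"angular":[0,0,0]},
    {"hand":0,"translation":[1,-2,-114],"angular":[0,0,0]},
    {"hand":0,"translation":[1,-2,-114],"angular":[0,0,0]},
    {"hand":0,"translation":[1,-2,-114],"angular":[0,0,0]},
    {"hand":0,"translation":[1,-2,-114],"angular":[0,0,0]},
    {"hand":0,"translation":[1,-2,-114],"angular":[0,0,0]},
    {"hand":0,"translation":[1,-2,-114],"angular":[0,0,0]},
  ],
  force=60,
)

```text
t: 13.98
eef_pos: [0.5578, -0.0426, 0.0455]
tool_rot: [0.0, 0.682, 0.732, 0.0]
contact_force: [-0.7, -0.4, 5.4]
gripper_width: 0.181
grasp_force: 58.8
```

```bash
python3 - <<'E'
from fit import *
np.set_printoptions(precision=4,suppress=True)
o=bot.get_obs();print(o['t'],o['contact_force'],o['gripper_width'],o['grasp_force'],o['eef_pos'])
Y=.067;ey=np.array([-np.sin(Y),np.cos(Y)])
a=ey@[.5514,.0478]
im=snap('scene');im=snap('wrist');m=bot.camera_model('wrist')
for d in bot.find_in('wrist','index')[:2]: print(d,at('wrist',d['position'],.05,m))
t=cv2.imread('pics/top.png')[:,:,::-1].copy()
# dial bright face at z .077
mt=bot.camera_model('top')
for lo in(170,190,205): fits(t,mt,(232,170,266,205),lo,256,.077,.03,.06,80,'top')
print('arbor s',a,'dial s',[ey@at('top',(248.8,186.3),.077,mt)[:2]],'stem',ey@at('top',(251,205),.06,mt)[:2])
E
```

```text
13.975 [-0.709  -0.4077  5.3841] 0.18067758624858735 58.788962960243225 [ 0.5578 -0.0426  0.0455]
top 170 0.077 [238 176] [259 196] [0.6491 0.1449] (0.04439067468047142, 0.04522084817290306)
top 190 0.077 [238 176] [258 195] [0.6493 0.1449] (0.04293348267674446, 0.043528586626052856)
top 205 0.077 [239 176] [258 195] [0.649  0.1446] (0.04155489057302475, 0.04227786511182785)
arbor s 0.010776586944849204 dial s [np.float64(0.09996313137578978)] stem 0.0989531188711881
```

The tab is gripped: opening 0.18, 59 N. The dial lies about 90 mm ahead of the arbor along base y. Sliding 68 mm first, then feeling the way.

Request:
drive_tool(
  commands=[
    {"hand":0,"translation":[-0.3,4,0],"angular":[0,0,0]},
    {"hand":0,"translation":[-0.7,10,0],"angular":[0,0,0]},
    {"hand":0,"translation":[-1.1,17,0],"angular":[0,0,0]},
    {"hand":0,"translation":[-1.6,24,0],"angular":[0,0,0]},
    {"hand":0,"translation":[-2.1,31,0],"angular":[0,0,0]},
    {"hand":0,"translation":[-2.5,38,0],"angular":[0,0,0]},
    {"hand":0,"translation":[-3,45,0],"angular":[0,0,0]},
    {"hand":0,"translation":[-3.5,52,0],"angular":[0,0,0]},
    {"hand":0,"translation":[-3.9,58,0],"angular":[0,0,0]},
    {"hand":0,"translation":[-4.3,64,0],"angular":[0,0,0]},
    {"hand":0,"translation":[-4.6,68,0],"angular":[0,0,0]},
    {"hand":0,"translation":[-4.6,68,0],"angular":[0,0,0]},
  ],
)

```text
t: 15.62
eef_pos: [0.5533, 0.0253, 0.0455]
tool_rot: [0.0, 0.682, 0.732, 0.0]
contact_force: [-0.5, -0.2, 5.6]
gripper_width: 0.176
grasp_force: 58.8
```

Request:
drive_tool(
  commands=[
    {"hand":0,"translation":[-0.1,2,0],"angular":[0,0,0]},
    {"hand":0,"translation":[-0.3,4,0],"angular":[0,0,0]},
    {"hand":0,"translation":[-0.5,7,0],"angular":[0,0,0]},
    {"hand":0,"translation":[-0.5,7,0],"angular":[0,0,0]},
  ],
)

```text
t: 16.12
eef_pos: [0.5528, 0.0317, 0.0455]
tool_rot: [0.001, 0.682, 0.731, -0.0]
contact_force: [-0.4, -2.4, 5.8]
gripper_width: 0.173
grasp_force: 58.8
```

```bash
python3 - <<'E'
from fit import *
np.set_printoptions(precision=4,suppress=True)
o=bot.get_obs();print(o['t'],o['contact_force'],o['gripper_width'],o['grasp_force'],o['eef_pos'])
m=bot.camera_model('wrist');im=snap('wrist','w5.png')
print('ball pred',proj('wrist',(.551+.045-.006,.143,.0375),m))
for lo in(150,180,200): fits(im,m,(150,0,500,300),lo,256,.085,.02,.06); fits(im,m,(150,0,600,300),lo,256,.077,.035,.06)
E
```

```text
16.125 [-0.4182 -2.432   5.7752] 0.17285470680494205 58.797805309295654 [0.5528 0.0317 0.0455]
ball pred [424.2672  56.7343]
wrist 150 0.085 [260 113] [379 176] [0.5456 0.1026] (0.025990445166826248, 0.03351544961333275)
wrist 150 0.085 [280  30] [370 114] [0.5465 0.1224] (0.02775552310049534, 0.027827346697449684)
wrist 180 0.085 [280  29] [370 115] [0.5465 0.1224] (0.028023215010762215, 0.02812184952199459)
wrist 200 0.085 [301  78] [406 260] [0.5613 0.0869] (0.03343184292316437, 0.05801890417933464)
wrist 200 0.085 [352   5] [406  68] [0.5571 0.1296] (0.026079921051859856, 0.03590179234743118)
wrist 200 0.085 [252   2] [397 136] [0.5469 0.1238] (0.04350132867693901, 0.0448831170797348)
wrist 200 0.085 [278  28] [371 116] [0.5465 0.1225] (0.02869269996881485, 0.02895110845565796)
wrist 200 0.077 [252   2] [397 136] [0.5468 0.1253] (0.04644576832652092, 0.047921087592840195)
```

The carriage and sleeve have moved 74 mm together, with 2.4 N of drag. Feeling onward in small steps.

Request:
drive_tool(
  commands=[
    {"hand":0,"translation":[-0.1,1,0],"angular":[0,0,0]},
    {"hand":0,"translation":[-0.1,2,0],"angular":[0,0,0]},
    {"hand":0,"translation":[-0.2,3,0],"angular":[0,0,0]},
    {"hand":0,"translation":[-0.2,3,0],"angular":[0,0,0]},
  ],
)

```text
t: 16.68
eef_pos: [0.5527, 0.0341, 0.0455]
tool_rot: [0.001, 0.682, 0.731, -0.0]
contact_force: [-0.2, -4.8, 6.0]
gripper_width: 0.181
grasp_force: 58.9
```

Request:
drive_tool(
  commands=[
    {"hand":0,"translation":[-0.1,1,0],"angular":[0,0,0]},
    {"hand":0,"translation":[-0.1,2,0],"angular":[0,0,0]},
    {"hand":0,"translation":[-0.1,2,0],"angular":[0,0,0]},
  ],
)

```text
t: 17.05
eef_pos: [0.5525, 0.0361, 0.0455]
tool_rot: [0.001, 0.682, 0.731, -0.0]
contact_force: [-0.6, -3.2, 5.9]
gripper_width: 0.176
grasp_force: 58.9
```

Request:
drive_tool(
  commands=[
    {"hand":0,"translation":[-0.1,1,0],"angular":[0,0,0]},
    {"hand":0,"translation":[-0.1,2,0],"angular":[0,0,0]},
    {"hand":0,"translation":[-0.1,2,0],"angular":[0,0,0]},
  ],
)

```text
t: 17.42
eef_pos: [0.5524, 0.038, 0.0455]
tool_rot: [0.001, 0.682, 0.731, -0.0]
contact_force: [-1.6, -3.3, 6.2]
gripper_width: 0.177
grasp_force: 58.9
```

Request:
drive_tool(
  commands=[
    {"hand":0,"translation":[-0.1,1,0],"angular":[0,0,0]},
    {"hand":0,"translation":[-0.1,2,0],"angular":[0,0,0]},
    {"hand":0,"translation":[-0.1,2,0],"angular":[0,0,0]},
  ],
)

```text
t: 17.8
eef_pos: [0.5523, 0.04, 0.0455]
tool_rot: [0.001, 0.682, 0.731, -0.0]
contact_force: [-1.4, -3.4, 5.7]
gripper_width: 0.174
grasp_force: 58.9
```

Request:
drive_tool(
  commands=[
    {"hand":0,"translation":[-0.1,1,0],"angular":[0,0,0]},
    {"hand":0,"translation":[-0.1,1,0],"angular":[0,0,0]},
  ],
)

```text
t: 18.05
eef_pos: [0.5522, 0.041, 0.0455]
tool_rot: [0.001, 0.682, 0.731, -0.0]
contact_force: [-1.9, -1.7, 6.6]
gripper_width: 0.175
grasp_force: 58.9
```

Request:
drive_tool(
  commands=[
    {"hand":0,"translation":[-0.1,1,0],"angular":[0,0,0]},
    {"hand":0,"translation":[-0.1,1,0],"angular":[0,0,0]},
  ],
)

```text
t: 18.3
eef_pos: [0.5521, 0.0423, 0.0455]
tool_rot: [0.001, 0.682, 0.731, -0.0]
contact_force: [0.0, -3.1, 6.4]
gripper_width: 0.176
grasp_force: 58.8
```

Request:
drive_tool(
  commands=[
    {"hand":0,"translation":[-0.1,1,0],"angular":[0,0,0]},
    {"hand":0,"translation":[-0.1,1,0],"angular":[0,0,0]},
  ],
)

```text
t: 18.55
eef_pos: [0.5521, 0.0438, 0.0455]
tool_rot: [0.001, 0.682, 0.731, -0.0]
contact_force: [-1.1, -1.9, 5.8]
gripper_width: 0.175
grasp_force: 58.8
```

Request:
drive_tool(
  commands=[
    {"hand":0,"translation":[-0.1,1,0],"angular":[0,0,0]},
    {"hand":0,"translation":[-0.1,1,0],"angular":[0,0,0]},
  ],
)

```text
t: 18.8
eef_pos: [0.5519, 0.0451, 0.0455]
tool_rot: [0.0, 0.682, 0.732, 0.0]
contact_force: [-1.7, -0.3, 5.7]
gripper_width: 0.177
grasp_force: 58.7
```

Request:
drive_tool(
  commands=[
    {"hand":0,"translation":[-0.1,1,0],"angular":[0,0,0]},
    {"hand":0,"translation":[-0.1,1,0],"angular":[0,0,0]},
  ],
)

```text
t: 19.05
eef_pos: [0.5519, 0.0465, 0.0455]
tool_rot: [0.0, 0.682, 0.732, 0.0]
contact_force: [-0.0, -0.6, 5.5]
gripper_width: 0.178
grasp_force: 58.7
```

The drag is falling away, so the ball is starting to drop. Smaller steps now.

Request:
drive_tool(
  commands=[
    {"hand":0,"translation":[0,0.5,0],"angular":[0,0,0]},
    {"hand":0,"translation":[0,0.5,0],"angular":[0,0,0]},
  ],
)

```text
t: 19.3
eef_pos: [0.5518, 0.0469, 0.0455]
tool_rot: [0.0, 0.682, 0.732, 0.0]
contact_force: [-0.8, -0.7, 5.4]
gripper_width: 0.179
grasp_force: 58.7
```

Request:
drive_tool(
  commands=[
    {"hand":0,"translation":[0,0.5,0],"angular":[0,0,0]},
    {"hand":0,"translation":[0,0.5,0],"angular":[0,0,0]},
  ],
)

```text
t: 19.55
eef_pos: [0.5518, 0.0471, 0.0455]
tool_rot: [0.0, 0.682, 0.732, 0.0]
contact_force: [-0.3, -1.5, 5.9]
gripper_width: 0.179
grasp_force: 58.8
```

Request:
drive_tool(
  commands=[
    {"hand":0,"translation":[0,0.5,0],"angular":[0,0,0]},
    {"hand":0,"translation":[0,0.5,0],"angular":[0,0,0]},
  ],
)

```text
t: 19.8
eef_pos: [0.5518, 0.0471, 0.0455]
tool_rot: [0.001, 0.682, 0.731, -0.0]
contact_force: [-1.8, -2.8, 6.1]
gripper_width: 0.176
grasp_force: 58.9
```

Request:
drive_tool(
  commands=[
    {"hand":0,"translation":[0,0.5,0],"angular":[0,0,0]},
    {"hand":0,"translation":[0,0.5,0],"angular":[0,0,0]},
  ],
)

```text
t: 20.05
eef_pos: [0.5518, 0.0471, 0.0455]
tool_rot: [0.001, 0.682, 0.731, -0.0]
contact_force: [-0.7, -3.3, 7.0]
gripper_width: 0.178
grasp_force: 58.9
```

Request:
drive_tool(
  commands=[
    {"hand":0,"translation":[0,0.5,0],"angular":[0,0,0]},
    {"hand":0,"translation":[0,0.5,0],"angular":[0,0,0]},
  ],
)

```text
t: 20.3
eef_pos: [0.5518, 0.0472, 0.0455]
tool_rot: [0.001, 0.682, 0.731, -0.001]
contact_force: [-1.1, -4.6, 7.5]
gripper_width: 0.175
grasp_force: 59.0
```

There was a drop over about 4 mm, then a firm stop: force rising with no motion at 89.7 mm of travel, matching the ~90 mm seen by vision. That's the notch. I'll ease the push off and check.

Request:
drive_tool(
  commands=[
    {"hand":0,"translation":[0.1,-0.8,0],"angular":[0,0,0]},
    {"hand":0,"translation":[0.1,-1.5,0],"angular":[0,0,0]},
    {"hand":0,"translation":[0.1,-1.5,0],"angular":[0,0,0]},
    {"hand":0,"translation":[0.1,-1.5,0],"angular":[0,0,0]},
  ],
)

```text
t: 20.8
eef_pos: [0.5518, 0.0472, 0.0455]
tool_rot: [0.0, 0.682, 0.731, 0.0]
contact_force: [-0.7, -0.8, 6.0]
gripper_width: 0.176
grasp_force: 58.8
```

```bash
python3 - <<'E'
from fit import *
np.set_printoptions(precision=4,suppress=True)
o=bot.get_obs();print(o['t'],o['contact_force'],o['gripper_width'],o['grasp_force'],o['eef_pos'])
m=bot.camera_model('wrist');im=snap('wrist','w6.png')
for lo in(150,180): fits(im,m,(150,0,500,300),lo,256,.085,.02,.035)
for lo in(150,180,200): fits(im,m,(330,0,640,300),lo,256,.077,.035,.06)
cv2.imwrite('pics/w6c.png',cv2.resize(im[0:300,220:580],(720,600))[:,:,::-1])
E
```

```text
20.8 [-0.7095 -0.7868  6.0279] 0.17617064660072632 58.81282925605774 [0.5518 0.0472 0.0455]
wrist 150 0.085 [259 111] [379 174] [0.5443 0.1184] (0.026048049330711365, 0.033989883959293365)
wrist 150 0.085 [280  30] [370 114] [0.5455 0.1379] (0.027764564380049706, 0.02782939188182354)
wrist 180 0.085 [280  29] [370 115] [0.5455 0.1378] (0.028020400553941727, 0.028134949505329132)
wrist 150 0.077 [539  49] [622 163] [0.6487 0.1439] (0.04636335372924805, 0.046411216259002686)
wrist 180 0.077 [539  49] [622 163] [0.6487 0.1439] (0.04617301747202873, 0.04627658426761627)
wrist 200 0.077 [539  49] [622 162] [0.6487 0.1439] (0.0459989495575428, 0.04612039029598236)
```

View pics/w6c.png

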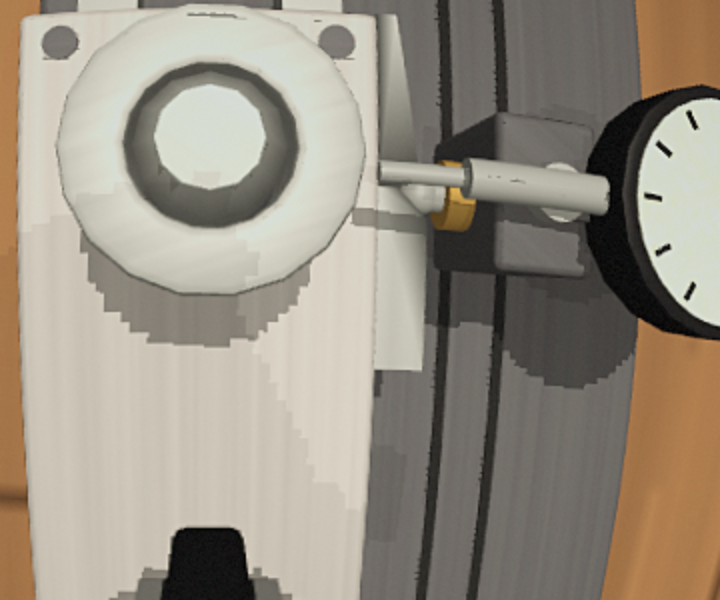

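The picture shows the ball tip at about (412,195), seated between the bar's wedges in the notch. The arbor and dial are level along y to 1 mm, the sleeve is down on the deck, and the tab is gripped with almost no push. Handing in.

```bash
python3 -c "
from station import bot
print(bot.hand_in())"
```

```text
the job is handed in; nothing more can be done
None
```

The job is handed in, with no verdict shown: the medium sleeve is fully down on the arbor and released, and the carriage stands at the notch with the tab still gripped, about 21 s into the 64 s limit. On the first grasp attempt the pads landed on top of the sleeve and pressed it with about 20 N; the second grasp held.

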